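# Open the incubator lid back onto its sprung rest

### The arm

A 6-joint arm with a two-finger parallel gripper is mounted at the origin on the work surface. World frame = base frame: x ahead of the robot, y to its left, z up, the work surface at z = 0. Lengths are in m, angles in rad, forces in N, time in s.
With the tool pointing down it reaches from about 0.375 to 0.9 m from the base axis. Payload 3.1 kg.
Tool frame: the origin (TCP) lies between the finger pads; the fingertips stand 17 mm ahead of it and the grasp point (between the pads) lies 2 mm behind it (robot.nose_length is the distance from the TCP to the fingertips, in m); z points along the fingers, y is the line along which they close (so a half turn about z gives the same grasp; the last joint's range is limited). The gripper opens to 87 mm and grips with 3 to 60 N. Pads are 19 mm wide; open, the fingers measure 117 mm over their backs; the gripper's body (75 mm by 190 mm) begins 51 mm behind the grasp point.
Start: joints at [1, 0.527, 1.433, -0, 1.181, -0.178], TCP at [0.239, 0.578, 0.24] pointing down, gripper open.
Joint ranges: [-3.08, 3.08], [-0.75, 2.2], [0.22, 2.44], [-1.43, 4.57], [0, 2.65], [-2.85, 2.85]. Speed limits (rad/s): [2.79, 2.79, 3.14, 3.14, 3.14, 3.14].

### API

Orientations are given as a unit quaternion [x, y, z, w].
In Python, from rig import robot, cams gives the robot as it stands.
- The arm moves only by the shell command python3 -m pendant 'ROWS' [FORCE]. ROWS is JSON, a list of rows, each an object with "jaw": the opening, from 0 (shut) to 1 (fully open); "linear": the shift along the tool's x, y, z in cm, a list of three; "twist": the turn about the tool's z in degrees. A call has 1 to 12 rows; each row shifts and turns the commanded pose from where the row before left it, along the tool's axes as they then stand; what a row does not reach is not made up. A row lasts 1/12 s, in which the tool goes at most 41.7 mm and 7.16 degrees, less where a joint would pass 70% of its speed; a pose out of reach is approached as far as the arm can. A call is refused whole if a number of a shift passes 4.17 or a number of a turn 7.16, either way. A call with a gripper value outside its range is refused whole. The fingers move at their own pace and stop on an object; FORCE is the grip in N (left out, the last holds). Time passes only in rows, so rows that do not move let the fingers close. It gives the time, the measured TCP pose, the force, the opening and the grip force at its end, in the units of the state.
- robot.get_obs(): the state, without advancing time (a new reading comes with each control period).
- cams.camera(name): name is "side" or "top"; returns a dict with "color" (480x640x3 uint8, blue, green, red), "depth" (480x640 float32, m along the optical axis (not along the pixel's ray), 0 where there is no reading), "fov_y" (degrees; the focal length in pixels is half the picture's height over the tangent of half this angle, whatever the lens; pixels are square), "cx", "cy" (the principal point, pixels), "view" (4x4, takes a point from world to camera coordinates). Camera axes: x right, y down, z forward; pixel columns grow to the right and rows downward; lengths in m; the calibration is good to about 2 mm. A picture is of the moment at which its call begins.
- robot.hand_in(): hands the job in; it is judged then, once.
The state is a dict: "time": time; "q": joint angles; "joint_velocities": joint speeds; "joint_torque": joint torques, N m; "position": TCP position; "tool_rot": TCP orientation; "ft_force": force on the tool from outside, world axes, zero at the start; "moment": the same for the moment, N m; "grip_width": finger opening in m; "grip_force": force on a finger pad.
Only numpy, scipy, OpenCV 4.12 (cv2) and the standard library are available. Lean on these libraries where they do the work, as an engineer would, in place of code of your own. Each camera call takes 0.05 s, during which the arm holds its last target. There are 200 camera calls.

### The job

Open the benchtop incubator for loading: lift its lid (the blue bar can be hooked from below) and swing it up and over backwards, without flinging, dropping or forcing it, until it presses on the red sprung buffer of the lid rest behind it, then leave it resting there with the buffer slightly pushed in. Stop when you feel the buffer: do not drive it to the end of its travel, and do not shift the bottle, jar and beaker around it.

Things in the scene. Friction and masses are not known exactly. Their poses are not given: they have to be found in the camera images.
- incubator: cream benchtop incubator, fixed: a case 150 mm deep (x), 240 mm wide (y), 100 mm high, open on top under the lid, with capped tubes inside up to 85 mm high. Origin under its centre on the bench; x axis level from its front (blue panel, towards the robot's right) to its back, z up. Its yaw is 1.05 to 1.65 rad (1.57: front faces straight to -y).
- lid (a joint): lid angle, rad: 0 closed (level), growing as it opens up and back, 1.57 upright; it meets the buffer somewhere from 1.64 to 2.02. Stiff friction hinge (0.33 N m): within 0.4 rad of upright the lid stays where it is left and does not fall onto the buffer by itself; less open, it may drop shut. It weighs 0.35 to 0.7 kg; lifting it at the bar takes about 3.5 to 6 N.
- lid_bar (a point): middle, on the axis, of the blue round pull bar (16 mm thick, 240 mm long, along the incubator's y) that forms the lid's front edge, 178 mm from the hinge. Closed, it is 106.5 mm above the bench and 28 mm ahead of the case's front with nothing below, so it can be hooked from the front. The lid is a solid 12 mm slab with a clear window. Axes turn with the lid; closed, they are the incubator's.
- lid_hinge (a point): middle of the hinge axis (along the incubator's y), at the top of the case's back wall, 100.5 mm above the bench, in the plane of the lid's underside. Its axes turn with the lid.
- buffer (a joint): how far the red rubber buffer (24 mm across) is pushed in, m: 0 free, 0.0065 end of travel. It sits on a fixed steel bracket, 200 mm high, behind the incubator, and points level at the middle of the lid's outer face, 79.5 mm above the hinge. Spring 2.5 N/mm: felt at the bar as about 0.6 N per mm of bar travel. How far behind the hinge it is set differs each time: feel for it.
- amber_bottle: loose amber bottle, 64 mm across, 150 mm high, beside or behind the incubator; origin under its centre. Leave alone.
- white_jar: loose white jar with blue label and lid, 72 mm across, 100 mm high, beside or behind the incubator; origin under its centre. Leave alone.
- beaker: loose empty glass beaker, 76 mm across, 90 mm high, beside or behind the incubator; origin under its centre. Leave alone.
There are look-alikes about, which are no part of the job. What is shaped like the part that bears buffer but pink is not meant.

How it is judged:
By the outcome, as a careful person would: the job done as asked, in the order asked, and still so for the second after the job is handed in, with the robot touching nothing.
It also fails if it takes over 67 s, if anything falls off the work surface, if the arm or the gripper's body presses on something with over 40 N, if the wrist force passes 120 N, or if a joint passes its speed limit or range.

## Working session

There is one attempt and no reset: what is moved stays moved. The work goes in short steps, Python scripts to look and compute and a shell command to move; the robot and the scene stay as the last step left them, time stands still between calls to the robot, and variables do not carry over. Pictures are saved under pics/ and viewed, at most 10 in all, crops included, and the job is handed in when it is done.

```bash
mkdir -p pics; cat > h.py <<'E'
import numpy as np, cv2
from rig import robot, cams
from scipy.spatial.transform import Rotation as R
def shot(n,f=None):
    c=cams.camera(n)
    if f: cv2.imwrite('pics/'+f,c['color'])
    return c
def pt(c,u,v,d=None):
    f=240/np.tan(np.radians(c['fov_y'])/2)
    if d is None: d=np.median([x for x in c['depth'][v-1:v+2,u-1:u+2].ravel() if x>0])
    p=np.array([(u-c['cx'])/f*d,(v-c['cy'])/f*d,d,1])
    return (np.linalg.inv(c['view'])@p)[:3]
E
python3 - <<'E'
from h import *
import pickle
for n in('side','top'):
    c=shot(n,n+'1.png'); pickle.dump(c,open(n+'.pkl','wb'))
    print(n,np.linalg.inv(c['view'])[:3].round(3).tolist(),c['fov_y'])
o=robot.get_obs();print(o)
print(R.from_quat(o['tool_rot']).as_matrix().round(3))
E
```

```text
side [[0.989, -0.074, 0.131, 0.392], [-0.151, -0.531, 0.834, -0.981], [0.008, -0.844, -0.536, 0.785]] 42.08588299781994
top [[0.005, -0.995, 0.098, 0.417], [-1.0, -0.004, 0.01, 0.016], [-0.01, -0.098, -0.995, 1.149]] 51.568206069619755
{'time': 0.1, 'q': array([ 1.00049627e+00,  5.28383680e-01,  1.43375354e+00,  1.74989521e-05,
        1.18140029e+00, -1.78514971e-01]), 'joint_velocities': array([ 0.00087859, -0.00289944, -0.00196406,  0.0001512 ,  0.00062198,
       -0.00082801]), 'joint_torque': array([-1.77476732e-04, -4.40982485e+01, -1.77150267e+01,  6.34399289e-02,
        5.34471392e-02, -5.67817528e-05]), 'position': array([0.23828873, 0.57712623, 0.23866958]), 'tool_rot': array([ 1.94645259e-01,  9.80873222e-01, -9.02102295e-04, -3.63167774e-04]), 'ft_force': array([-0.60011931, -0.31340788,  0.55600859]), 'moment': array([ 0.02258077, -0.02871322, -0.01224262]), 'grip_force': 0.0, 'grip_width': 0.0870912576801323}
[[-0.924  0.382 -0.001]
 [ 0.382  0.924 -0.002]
 [ 0.    -0.002 -1.   ]]
```

View pics/side1.png

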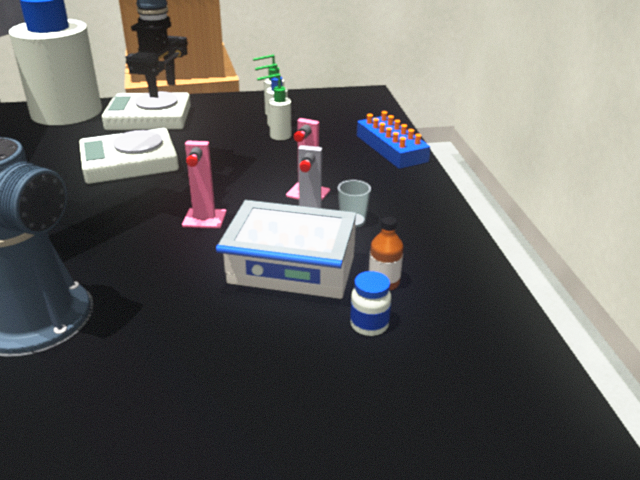

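View pics/top1.png

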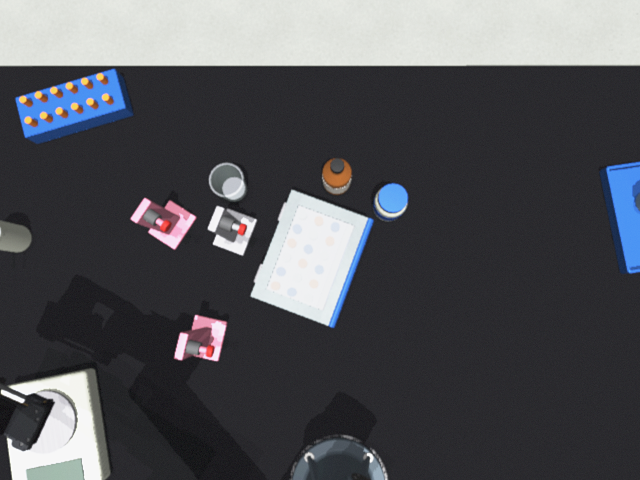

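Side view: the incubator is centred near (288,245), its grey lid rest near (310,175), the pink rests are decoys, and the bottle and jar stand to its right. Top view: the blue bar runs from (371,220) to (334,325), and the red buffer on the grey bracket is near (238,229).

```bash
python3 - <<'E'
from h import *
import pickle
c=pickle.load(open('top.pkl','rb'))
for n,u,v in [('barR',369,224),('barM',352,272),('barL',335,321),('lidBR',293,196),('lidBL',256,294),('buf',240,229),('brk',222,225),('jar',391,200),('bot',337,166),('beak',228,180)]:
    print(n,pt(c,u,v).round(4))
hsv=cv2.cvtColor(c['color'],cv2.COLOR_BGR2HSV)
m=cv2.inRange(hsv,(100,120,80),(125,255,255)); m[:,:325]=0;m[:,376:]=0;m[:215]=0;m[335:]=0
v,u=np.nonzero(m)
P=np.array([pt(c,a,b) for a,b in zip(u,v) if c['depth'][b,a]>0]); P=P[(P[:,2]>.1)&(P[:,2]<.125)]
print(len(P),P.mean(0),P.min(0),P.max(0))
mu=P[:,:2].mean(0);w=np.linalg.svd(P[:,:2]-mu)[2][0]; w=w*np.sign(w[1]) ;print('bar dir',w); s=(P[:,:2]-mu)@w; print(s.min(),s.max())
mid=mu+w*(s.min()+s.max())/2; print('mid',mid,'yaw',np.arctan2(-w[0],w[1]), np.arctan2(w[1],w[0]))
E
```

```text
barR [ 0.5705 -0.0618  0.113 ]
barM [ 0.4693 -0.026   0.1133]
barL [0.368  0.0091 0.1124]
lidBR [0.63   0.0989 0.1126]
lidBL [0.4228 0.1734 0.1139]
buf [0.5483 0.1951 0.1916]
brk [0.5562 0.2308 0.1901]
jar [ 0.6245 -0.1101  0.0996]
bot [0.6851 0.0062 0.1502]
beak [0.6899 0.2608 0.005 ]
653 [ 0.46717515 -0.02323404  0.11286591] [ 0.35546013 -0.06840708  0.10464926] [0.58119242 0.02147771 0.11638348]
bar dir [-0.93803688  0.34653544]
-0.12108128951176736 0.1186949577888159
mid [ 0.46829438 -0.02364751] yaw 1.2169211755542606 2.787717502349157
```

```bash
python3 -m pendant '[{"jaw":1,"linear":[0,0,-0.5],"twist":7},{"jaw":1,"linear":[0,0,-0.5],"twist":7},{"jaw":1,"linear":[0,0,-0.5],"twist":7},{"jaw":1,"linear":[0,0,-0.5],"twist":7},{"jaw":1,"linear":[0,0,-0.5],"twist":7},{"jaw":1,"linear":[0,0,-0.5],"twist":7},{"jaw":1,"linear":[0,0,-0.5],"twist":7},{"jaw":1,"linear":[0,0,-0.5],"twist":7},{"jaw":1,"linear":[0,0,-0.5],"twist":7},{"jaw":1,"linear":[0,0,-0.5],"twist":7},{"jaw":1,"linear":[0,0,-0.5],"twist":7},{"jaw":1,"linear":[0,0,-0.5],"twist":7}]'
python3 -m pendant '[{"jaw":1,"linear":[-1.5,1.5,0],"twist":3.8},{"jaw":1,"linear":[-2.8,2.2,0],"twist":0},{"jaw":1,"linear":[-2.8,2.2,0],"twist":0},{"jaw":1,"linear":[-2.8,2.2,0],"twist":0},{"jaw":1,"linear":[-2.8,2.2,0],"twist":0},{"jaw":1,"linear":[-2.8,2.2,0],"twist":0},{"jaw":1,"linear":[-2.8,2.2,0],"twist":0},{"jaw":1,"linear":[-2.8,2.2,0],"twist":0},{"jaw":1,"linear":[-2.8,2.2,0],"twist":0},{"jaw":1,"linear":[-2.8,2.2,0],"twist":0},{"jaw":1,"linear":[-2.8,2.2,0],"twist":0},{"jaw":1,"linear":[-2.8,2.2,0],"twist":0}]'
cat > s.py <<'E'
from h import *
o=robot.get_obs(); M=R.from_quat(o['tool_rot']).as_matrix()
xh=np.array([.3465,.938]);yh=np.array([.938,-.3465]);p=o['position'];b=np.array([.4685,-.024])
print('t',round(o['time'],2),'tcp',p.round(4),'tool x',M[:,0].round(3),'z',M[:,2].round(3))
print('rel bar: along x %.1f mm, along tool y %.1f mm, z %.1f'%(1e3*(p[:2]-b)@xh,1e3*(p[:2]-b)@yh,1e3*p[2]))
f=o['ft_force'];print('F fwd %.1f lat %.1f z %.1f'%(f[:2]@xh,f[:2]@yh,f[2]),'q',o['q'].round(2))
E
python3 s.py
```

```text
time: 1.1
position: [0.2384, 0.5773, 0.2991]
tool_rot: [0.803, 0.596, -0.001, 0.0]
ft_force: [1.1, -0.4, 1.0]
grip_width: 0.0868
grip_force: 0.0
time: 2.1
position: [0.369, 0.1846, 0.2994]
tool_rot: [0.82, 0.572, -0.0, -0.0]
ft_force: [0.7, 0.4, 0.4]
grip_width: 0.087
grip_force: 0.0
t 2.1 tcp [0.369  0.1846 0.2994] tool x [ 0.346  0.938 -0.   ] z [-0. -0. -1.]
rel bar: along x 161.2 mm, along tool y -165.6 mm, z 299.4
F fwd 0.6 lat 0.5 z 0.4 q [ 0.19  0.15  1.85 -0.    1.14  0.54]
```

```bash
python3 -m pendant '[{"jaw":1,"linear":[-2.8,2.1,0],"twist":0},{"jaw":1,"linear":[-2.8,2.1,0],"twist":0},{"jaw":1,"linear":[-2.8,2.1,0],"twist":0},{"jaw":1,"linear":[-2.8,2.1,0],"twist":0},{"jaw":1,"linear":[-2.8,2.1,0],"twist":0},{"jaw":1,"linear":[-2.8,2.1,0],"twist":0},{"jaw":1,"linear":[-2.8,2.1,0],"twist":0},{"jaw":1,"linear":[-2.5,1.9,0],"twist":0},{"jaw":1,"linear":[0,0,0],"twist":0}]'
python3 -m pendant '[{"jaw":1,"linear":[0,0,2.5],"twist":0},{"jaw":1,"linear":[0,0,2.5],"twist":0},{"jaw":1,"linear":[0,0,2.5],"twist":0},{"jaw":1,"linear":[0,0,2.5],"twist":0},{"jaw":1,"linear":[0,0,2.5],"twist":0},{"jaw":1,"linear":[0,0,2.5],"twist":0},{"jaw":1,"linear":[0,0,2.5],"twist":0},{"jaw":1,"linear":[0,0,2.5],"twist":0},{"jaw":1,"linear":[0,0,2],"twist":0},{"jaw":1,"linear":[0,0,0],"twist":0},{"jaw":1,"linear":[0,0,0],"twist":0}]'
python3 s.py; python3 -c "
from h import *
c=shot('side'); cv2.imwrite('pics/s2.png',cv2.resize(c['color'][130:370,150:470],(800,600)))"
```

```text
time: 2.85
position: [0.451, -0.084, 0.2996]
tool_rot: [0.822, 0.57, 0.0, 0.002]
ft_force: [-0.0, -0.3, 0.9]
grip_width: 0.0869
grip_force: 0.0
time: 3.77
position: [0.4476, -0.0778, 0.0789]
tool_rot: [0.82, 0.572, -0.001, -0.001]
ft_force: [-0.4, -0.1, -0.1]
grip_width: 0.0871
grip_force: 0.0
t 3.77 tcp [ 0.4476 -0.0778  0.0789] tool x [0.346 0.938 0.   ] z [-0.003  0.001 -1.   ]
rel bar: along x -57.7 mm, along tool y -1.0 mm, z 78.9
F fwd -0.3 lat -0.3 z -0.1 q [-0.42  0.6   1.99  0.    0.56 -0.07]
```

View pics/s2.png

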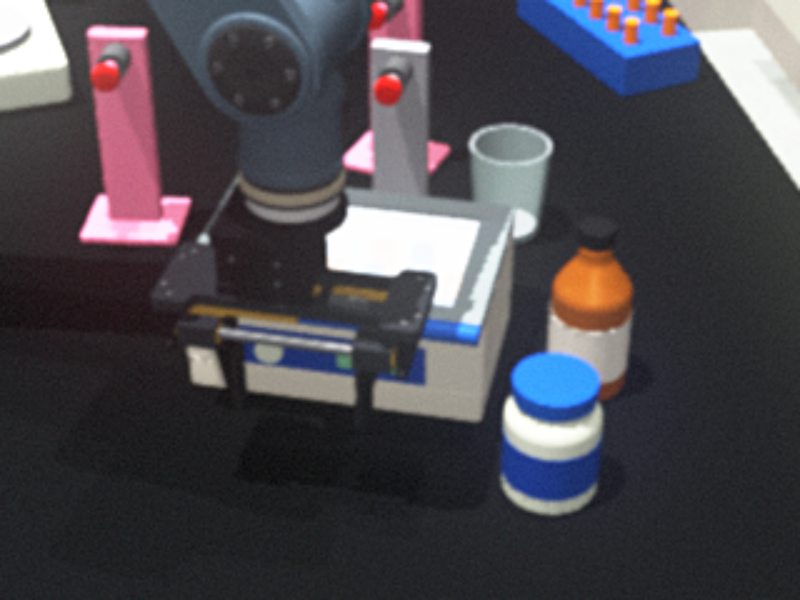

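Both fingers stand in front of the bar, at (235,380) and (365,400) in the crop, with the body over the lid edge and clear of the jar and bottle. Next I press gently forward.

```bash
python3 -m pendant '[{"jaw":1,"linear":[1.5,0,0],"twist":0},{"jaw":1,"linear":[1.5,0,0],"twist":0},{"jaw":1,"linear":[0.6,0,0],"twist":0},{"jaw":1,"linear":[0,0,0],"twist":0},{"jaw":1,"linear":[0,0,0],"twist":0}]'; python3 s.py
python3 -m pendant '[{"jaw":1,"linear":[0.2,0,0],"twist":0},{"jaw":1,"linear":[0.2,0,0],"twist":0},{"jaw":1,"linear":[0,0,0],"twist":0},{"jaw":1,"linear":[0,0,0],"twist":0}]'; python3 s.py
```

```text
time: 4.23
position: [0.4614, -0.0447, 0.0806]
tool_rot: [0.82, 0.572, 0.001, 0.001]
ft_force: [0.2, 0.5, 0.8]
grip_width: 0.0869
grip_force: 0.0
t 4.23 tcp [ 0.4614 -0.0447  0.0806] tool x [ 0.345  0.939 -0.   ] z [ 0.002 -0.001 -1.   ]
rel bar: along x -21.9 mm, along tool y 0.6 mm, z 80.6
F fwd 0.5 lat 0.0 z 0.8 q [-0.34  0.6   1.97 -0.    0.57  0.01]
time: 4.57
position: [0.4622, -0.0412, 0.0796]
tool_rot: [0.82, 0.572, -0.0, -0.0]
ft_force: [0.3, -0.4, -0.5]
grip_width: 0.087
grip_force: 0.0
t 4.57 tcp [ 0.4622 -0.0412  0.0796] tool x [ 0.346  0.938 -0.   ] z [-0. -0. -1.]
rel bar: along x -18.3 mm, along tool y 0.1 mm, z 79.6
F fwd -0.3 lat 0.5 z -0.5 q [-0.33  0.6   1.96 -0.    0.58  0.02]
```

```bash
for i in 1 2; do python3 -m pendant '[{"jaw":1,"linear":[0.1,0,0],"twist":0},{"jaw":1,"linear":[0,0,0],"twist":0},{"jaw":1,"linear":[0,0,0],"twist":0}]' >/dev/null; python3 s.py|tail -2; done
```

```text
rel bar: along x -17.9 mm, along tool y 0.1 mm, z 79.5
F fwd -6.5 lat 0.4 z 1.2 q [-0.33  0.6   1.96 -0.    0.58  0.03]
rel bar: along x -17.8 mm, along tool y 0.1 mm, z 79.5
F fwd -10.7 lat -0.7 z 1.6 q [-0.33  0.6   1.96 -0.    0.58  0.03]
```

Contact is at −17.8 mm, as expected, and stiffness is about 5 N per mm. I'll press a little more and lift by friction.

```bash
python3 -m pendant '[{"jaw":1,"linear":[0.1,0,0],"twist":0},{"jaw":1,"linear":[0,0,-0.1],"twist":0},{"jaw":1,"linear":[0,0,-0.1],"twist":0},{"jaw":1,"linear":[0,0,0],"twist":0}]'|grep ft; python3 s.py|tail -2;  python3 -m pendant '[{"jaw":1,"linear":[0,0,-0.1],"twist":0},{"jaw":1,"linear":[0,0,-0.1],"twist":0},{"jaw":1,"linear":[0,0,-0.1],"twist":0},{"jaw":1,"linear":[0,0,0],"twist":0}]'|grep ft; python3 s.py|tail -2
```

```text
ft_force: [-5.4, -13.4, -2.4]
rel bar: along x -17.7 mm, along tool y 0.1 mm, z 81.2
F fwd -14.4 lat -0.4 z -2.4 q [-0.33  0.6   1.96 -0.01  0.58  0.03]
ft_force: [-5.4, -13.5, -1.9]
rel bar: along x -17.5 mm, along tool y 0.1 mm, z 84.2
F fwd -14.5 lat -0.4 z -1.9 q [-0.33  0.59  1.96 -0.01  0.59  0.03]
```

```bash
python3 -m pendant '[{"jaw":1,"linear":[0.1,0,0],"twist":0},{"jaw":1,"linear":[0.1,0,-0.1],"twist":0},{"jaw":1,"linear":[0,0,-0.1],"twist":0},{"jaw":1,"linear":[0,0,0],"twist":0}]'|grep ft; python3 s.py|tail -2;  python3 -m pendant '[{"jaw":1,"linear":[0.1,0,-0.1],"twist":0},{"jaw":1,"linear":[0,0,-0.1],"twist":0},{"jaw":1,"linear":[0,0,-0.1],"twist":0},{"jaw":1,"linear":[0,0,0],"twist":0}]'|grep ft; python3 s.py|tail -2
python3 -c "
from h import *
c=shot('side'); cv2.imwrite('pics/s3.png',cv2.resize(c['color'][190:310,200:360],(800,600)))"
```

```text
ft_force: [-9.2, -22.2, -2.3]
rel bar: along x -17.3 mm, along tool y 0.1 mm, z 86.2
F fwd -24.1 lat -0.9 z -2.3 q [-0.32  0.59  1.96 -0.01  0.6   0.04]
ft_force: [-10.8, -26.3, -1.7]
rel bar: along x -17.0 mm, along tool y 0.1 mm, z 89.3
F fwd -28.4 lat -1.0 z -1.7 q [-0.32  0.58  1.96 -0.01  0.6   0.04]
```

View pics/s3.png

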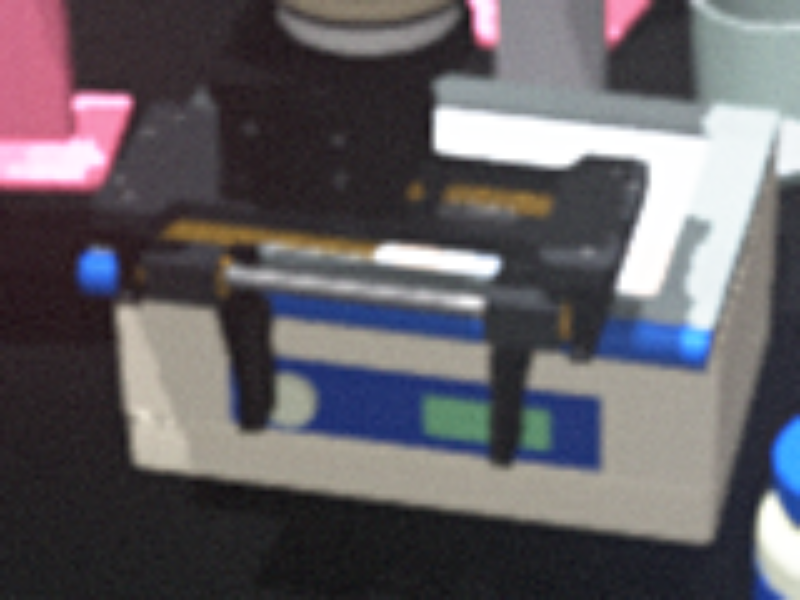

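```bash
cat > lid.py <<'E'
from h import *
c=shot('side'); hsv=cv2.cvtColor(c['color'],cv2.COLOR_BGR2HSV)
m=cv2.inRange(hsv,(100,150,130),(115,255,255)); v,u=np.nonzero(m)
P=np.array([pt(c,a,b,float(c['depth'][b,a])) for a,b in zip(u,v) if c['depth'][b,a]>0])
xh=np.array([.3465,.938]);yh=np.array([.938,-.3465]);b=np.array([.4685,-.024]);h=b+.1779*xh
X=np.c_[(P[:,:2]-b)@xh,(P[:,:2]-b)@yh,P[:,2]]
X=X[(X[:,0]>-.03)&(X[:,0]<.35)&(abs(X[:,1])<.13)&(X[:,2]>.09)&(X[:,2]<.35)]
print('blue n',len(X),'rel mean mm',1e3*X.mean(0),'z 5/95%',1e3*np.percentile(X[:,2],[5,95]))
for s in(-1,1):
  Y=X[s*X[:,1]>.05]
  if len(Y): print(s,len(Y),(1e3*np.median(Y,0)).round(1),'angle~',np.arctan2(np.median(Y[:,2])-.1005,.178-np.median(Y[:,0])).round(3))
E
python3 lid.py
```

```text
blue n 250 rel mean mm [ -4.84283188  34.00170729 120.10615615] z 5/95% [116.19824539 124.29256712]
-1 45 [  -5.8 -112.8  121.4] angle~ 0.113
1 133 [ -4.2 103.  120.7] angle~ 0.111
```

The lid is rising: the bar has lifted about 9 mm and follows the fingers. I'll keep following the arc.

```bash
python3 -m pendant '[{"jaw":1,"linear":[0,0,-0.2],"twist":0},{"jaw":1,"linear":[0,0,-0.2],"twist":0},{"jaw":1,"linear":[0.05,0,-0.2],"twist":0},{"jaw":1,"linear":[0.05,0,-0.2],"twist":0},{"jaw":1,"linear":[0.05,0,-0.2],"twist":0},{"jaw":1,"linear":[0.05,0,-0.2],"twist":0},{"jaw":1,"linear":[0.05,0,-0.2],"twist":0},{"jaw":1,"linear":[0.05,0,-0.2],"twist":0},{"jaw":1,"linear":[0.05,0,-0.2],"twist":0},{"jaw":1,"linear":[0.05,0,-0.2],"twist":0}]'|grep ft; python3 s.py|tail -2; python3 lid.py
```

```text
ft_force: [-12.4, -30.2, 2.3]
rel bar: along x -14.3 mm, along tool y 0.1 mm, z 109.5
F fwd -32.6 lat -1.1 z 2.3 q [-0.32  0.54  1.94 -0.02  0.66  0.05]
blue n 329 rel mean mm [ -2.39679037  24.7395673  139.00650768] z 5/95% [134.38694565 143.78980278]
-1 49 [  -2.1 -112.3  140.4] angle~ 0.218
1 137 [ -1.9 102.6 140. ] angle~ 0.216
```

```bash
python3 -m pendant '[{"jaw":1,"linear":[0,0,-0.25],"twist":0},{"jaw":1,"linear":[0,0,-0.28],"twist":0},{"jaw":1,"linear":[0,0,-0.28],"twist":0},{"jaw":1,"linear":[0.03,0,-0.28],"twist":0},{"jaw":1,"linear":[0.06,0,-0.28],"twist":0},{"jaw":1,"linear":[0.06,0,-0.28],"twist":0},{"jaw":1,"linear":[0.06,0,-0.28],"twist":0},{"jaw":1,"linear":[0.08,0,-0.28],"twist":0},{"jaw":1,"linear":[0.08,0,-0.28],"twist":0},{"jaw":1,"linear":[0.1,0,-0.28],"twist":0},{"jaw":1,"linear":[0.1,0,-0.28],"twist":0},{"jaw":1,"linear":[0.1,0,-0.28],"twist":0}]'|grep ft; python3 s.py|tail -2; python3 lid.py
```

```text
ft_force: [-5.3, -16.1, 1.0]
rel bar: along x -4.9 mm, along tool y 0.1 mm, z 142.9
F fwd -16.9 lat 0.6 z 1.0 q [-0.3   0.48  1.91 -0.01  0.75  0.06]
blue n 384 rel mean mm [  7.19173701  24.59722503 171.15916746] z 5/95% [166.51178042 175.23524672]
-1 43 [   7.5 -110.8  172.3] angle~ 0.399
1 144 [  6.9 102.  171.9] angle~ 0.395
```

```bash
python3 -m pendant '[{"jaw":1,"linear":[0.12,0,-0.3],"twist":0},{"jaw":1,"linear":[0.12,0,-0.3],"twist":0},{"jaw":1,"linear":[0.13,0,-0.3],"twist":0},{"jaw":1,"linear":[0.13,0,-0.3],"twist":0},{"jaw":1,"linear":[0.15,0,-0.3],"twist":0},{"jaw":1,"linear":[0.15,0,-0.3],"twist":0},{"jaw":1,"linear":[0.15,0,-0.3],"twist":0},{"jaw":1,"linear":[0.16,0,-0.3],"twist":0},{"jaw":1,"linear":[0.16,0,-0.3],"twist":0},{"jaw":1,"linear":[0.17,0,-0.3],"twist":0},{"jaw":1,"linear":[0.18,0,-0.3],"twist":0},{"jaw":1,"linear":[0.18,0,-0.3],"twist":0}]'|grep ft; python3 s.py|tail -2
python3 -m pendant '[{"jaw":1,"linear":[0.2,0,-0.27],"twist":0},{"jaw":1,"linear":[0.2,0,-0.27],"twist":0},{"jaw":1,"linear":[0.2,0,-0.27],"twist":0},{"jaw":1,"linear":[0.22,0,-0.27],"twist":0},{"jaw":1,"linear":[0.22,0,-0.27],"twist":0},{"jaw":1,"linear":[0.22,0,-0.27],"twist":0},{"jaw":1,"linear":[0.23,0,-0.27],"twist":0},{"jaw":1,"linear":[0.23,0,-0.27],"twist":0},{"jaw":1,"linear":[0.24,0,-0.25],"twist":0},{"jaw":1,"linear":[0.25,0,-0.25],"twist":0}]'|grep ft; python3 s.py|tail -2; python3 lid.py
```

```text
ft_force: [-5.2, -12.3, 3.0]
rel bar: along x 13.6 mm, along tool y 0.1 mm, z 179.2
F fwd -13.3 lat -0.6 z 3.0 q [-0.26  0.42  1.87 -0.01  0.86  0.1 ]
ft_force: [-6.2, -12.7, 7.9]
rel bar: along x 35.3 mm, along tool y 0.2 mm, z 206.3
F fwd -14.0 lat -1.4 z 7.9 q [-0.21  0.39  1.82 -0.01  0.94  0.15]
blue n 511 rel mean mm [ 47.06016691  13.04971213 231.36356474] z 5/95% [226.80764922 235.62860104]
-1 107 [ 46.7 -95.1 230.5] angle~ 0.78
1 180 [ 46.9  96.2 231.4] angle~ 0.785
```

```bash
python3 -m pendant '[{"jaw":1,"linear":[0.24,0,-0.4],"twist":0},{"jaw":1,"linear":[0.28,0,-0.4],"twist":0},{"jaw":1,"linear":[0.3,0,-0.4],"twist":0},{"jaw":1,"linear":[0.33,0,-0.36],"twist":0},{"jaw":1,"linear":[0.35,0,-0.34],"twist":0},{"jaw":1,"linear":[0.37,0,-0.34],"twist":0},{"jaw":1,"linear":[0.38,0,-0.32],"twist":0},{"jaw":1,"linear":[0.38,0,-0.3],"twist":0},{"jaw":1,"linear":[0.38,0,-0.28],"twist":0},{"jaw":1,"linear":[0.38,0,-0.26],"twist":0},{"jaw":1,"linear":[0.38,0,-0.26],"twist":0},{"jaw":1,"linear":[0.38,0,-0.24],"twist":0}]'|grep ft; python3 s.py|tail -2
python3 -m pendant '[{"jaw":1,"linear":[0.38,0,-0.24],"twist":0},{"jaw":1,"linear":[0.38,0,-0.24],"twist":0},{"jaw":1,"linear":[0.38,0,-0.22],"twist":0},{"jaw":1,"linear":[0.38,0,-0.22],"twist":0},{"jaw":1,"linear":[0.38,0,-0.2],"twist":0},{"jaw":1,"linear":[0.38,0,-0.2],"twist":0},{"jaw":1,"linear":[0.38,0,-0.16],"twist":0},{"jaw":1,"linear":[0.38,0,-0.14],"twist":0}]'|grep ft; python3 s.py|tail -2; python3 lid.py
```

```text
ft_force: [-1.1, -1.6, -2.0]
rel bar: along x 80.6 mm, along tool y -0.3 mm, z 244.6
F fwd -1.9 lat -0.5 z -2.0 q [-0.12  0.35  1.74  0.    1.05  0.23]
ft_force: [-0.0, -2.4, -2.2]
rel bar: along x 111.0 mm, along tool y 0.1 mm, z 260.9
F fwd -2.3 lat 0.8 z -2.2 q [-0.06  0.35  1.68  0.    1.11  0.29]
blue n 494 rel mean mm [123.56060591   8.558061   276.07025532] z 5/95% [271.89040109 279.67783507]
-1 132 [123.4 -96.7 276.6] angle~ 1.27
1 182 [123.4  95.4 276.4] angle~ 1.27
```

```bash
python3 -m pendant '[{"jaw":1,"linear":[0.4,0,0],"twist":0},{"jaw":1,"linear":[0.4,0,0],"twist":0},{"jaw":1,"linear":[0.4,0,0],"twist":0},{"jaw":1,"linear":[0.4,0,0],"twist":0},{"jaw":1,"linear":[0.4,0,0],"twist":0},{"jaw":1,"linear":[0.4,0,0],"twist":0},{"jaw":1,"linear":[0.4,0,0],"twist":0},{"jaw":1,"linear":[0.4,0,0],"twist":0},{"jaw":1,"linear":[0.4,0,0],"twist":0},{"jaw":1,"linear":[0.4,0,0],"twist":0}]'|grep ft; python3 s.py|tail -2
python3 -m pendant '[{"jaw":1,"linear":[0.4,0,0],"twist":0},{"jaw":1,"linear":[0.4,0,0],"twist":0},{"jaw":1,"linear":[0.3,0,0],"twist":0},{"jaw":1,"linear":[0.3,0,0],"twist":0},{"jaw":1,"linear":[0.2,0,0],"twist":0},{"jaw":1,"linear":[0.1,0,0],"twist":0},{"jaw":1,"linear":[0,0,0],"twist":0}]'|grep ft; python3 s.py; python3 lid.py
python3 -c "
from h import *
c=shot('side'); cv2.imwrite('pics/s4.png',cv2.resize(c['color'][100:310,170:450],(800,600)))"
```

```text
ft_force: [-0.5, -1.9, 2.8]
rel bar: along x 151.1 mm, along tool y -0.1 mm, z 260.6
F fwd -2.0 lat 0.2 z 2.8 q [0.01 0.38 1.64 0.   1.13 0.37]
ft_force: [0.2, -1.0, 0.4]
t 13.45 tcp [0.5266 0.1337 0.2605] tool x [0.346 0.938 0.   ] z [-0.     0.001 -1.   ]
rel bar: along x 168.0 mm, along tool y -0.1 mm, z 260.5
F fwd -0.8 lat 0.5 z 0.4 q [0.04 0.39 1.61 0.   1.14 0.4 ]
blue n 193 rel mean mm [181.1066365   26.71566288 283.77363759] z 5/95% [280.12364909 286.99316493]
-1 57 [ 180.7 -103.9  283.9] angle~ 1.585
1 102 [180.6 103.8 283.8] angle~ 1.585
```

View pics/s4.png

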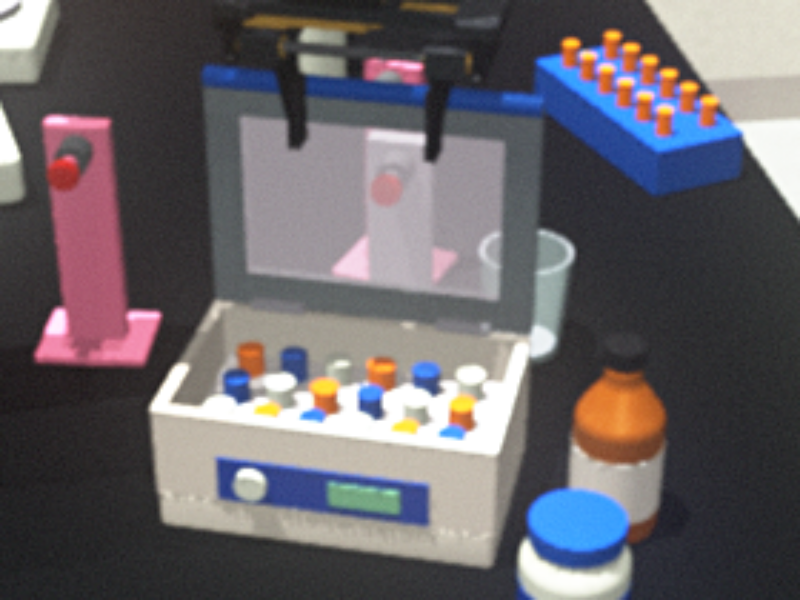

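The lid stands upright, with the fingers on it at (295,140) and (433,150) in the crop. The buffer is visible through the window at (387,187), and nothing has shifted. I'll predict where the lid meets it from the initial pictures.

```bash
python3 - <<'E'
from h import *
import pickle
xh=np.array([.3465,.938]);yh=np.array([.938,-.3465]);b=np.array([.4685,-.024]);hg=b+.178*xh
for n in('side','top'):
    c=pickle.load(open(n+'.pkl','rb'));hsv=cv2.cvtColor(c['color'],cv2.COLOR_BGR2HSV)
    m=cv2.inRange(hsv,(0,170,120),(6,255,255))|cv2.inRange(hsv,(174,170,120),(180,255,255))
    v,u=np.nonzero(m);P=np.array([pt(c,x,y,float(c['depth'][y,x])) for x,y in zip(u,v)])
    X=1e3*np.c_[(P[:,:2]-hg)@xh,(P[:,:2]-hg)@yh,P[:,2]]
    X=X[(abs(X[:,1])<20)&(X[:,0]>0)&(X[:,0]<120)&(X[:,2]>150)]
    print(n,len(X),X.mean(0).round(1),np.percentile(X[:,0],[0,10,50,90]).round(1))
from scipy.optimize import brentq
for d in (25,30,35,40,45,50,55):
    q=brentq(lambda t:12/np.cos(t)+79.5*np.tan(t)-d,-.2,1);a=q+np.pi/2+.034
    print(d,'theta',round(q+np.pi/2,3),'TCPx',round(178-178*np.cos(a)-17.5,1),'barz',round(100.5+178*np.sin(a),1))
E
```

```text
side 84 [ 49.8   0.8 183.7] [40.5 45.1 48.2 55.2]
top 53 [ 52.6   0.  189.1] [47.5 48.5 52.4 57.1]
25 theta 1.731 TCPx 194.8 barz 275.2
30 theta 1.79 TCPx 205.1 barz 272.8
35 theta 1.847 TCPx 214.8 barz 270.0
40 theta 1.902 TCPx 224.0 barz 266.8
45 theta 1.954 TCPx 232.6 barz 263.2
50 theta 2.004 TCPx 240.7 barz 259.4
55 theta 2.052 TCPx 248.1 barz 255.4
```

```bash
cat > f.py <<'E'
from h import *
xh=np.array([.3465,.938]);b=np.array([.4685,-.024]);L=[]
for i in range(4):
    o=robot.get_obs();L.append([1e3*(o['position'][:2]-b)@xh,o['ft_force'][:2]@xh,o['ft_force'][2],1e3*o['position'][2]]);cams.camera('top')
print('t %.1f'%o['time'],'x, Ffwd, Fz, z',np.mean(L,0).round(2))
E
python3 f.py
python3 -m pendant '[{"jaw":1,"linear":[0.3,0,0.08],"twist":0},{"jaw":1,"linear":[0.4,0,0.08],"twist":0},{"jaw":1,"linear":[0.4,0,0.08],"twist":0},{"jaw":1,"linear":[0.4,0,0.08],"twist":0},{"jaw":1,"linear":[0.4,0,0.08],"twist":0},{"jaw":1,"linear":[0.4,0,0.08],"twist":0},{"jaw":1,"linear":[0.4,0,0.08],"twist":0},{"jaw":1,"linear":[0.4,0,0.08],"twist":0},{"jaw":1,"linear":[0.4,0,0.08],"twist":0},{"jaw":1,"linear":[0.4,0,0.08],"twist":0},{"jaw":1,"linear":[0.3,0,0.08],"twist":0},{"jaw":1,"linear":[0.2,0,0.08],"twist":0}]'|grep ft; python3 f.py
for i in 1 2 3; do python3 -m pendant '[{"jaw":1,"linear":[0.1,0,0.03],"twist":0},{"jaw":1,"linear":[0.1,0,0.03],"twist":0},{"jaw":1,"linear":[0.1,0,0.03],"twist":0}]' >/dev/null; python3 f.py; done
```

```text
t 13.7 x, Ffwd, Fz, z [ 1.6778e+02 -2.8000e-01 -2.5000e-01  2.6046e+02]
ft_force: [-0.2, -1.3, -0.0]
t 14.9 x, Ffwd, Fz, z [ 2.1213e+02 -4.0000e-01  1.5000e-01  2.5075e+02]
t 15.3 x, Ffwd, Fz, z [ 2.1455e+02 -4.9000e-01 -6.0000e-02  2.5008e+02]
t 15.8 x, Ffwd, Fz, z [217.43  -1.49  -0.26 249.09]
t 16.2 x, Ffwd, Fz, z [219.78  -5.17   0.92 248.23]
```

```bash
python3 f.py; python3 lid.py; python3 -m pendant '[{"jaw":1,"linear":[0.05,0,0.02],"twist":0},{"jaw":1,"linear":[0.05,0,0.02],"twist":0},{"jaw":1,"linear":[0,0,0],"twist":0}]' >/dev/null; python3 f.py; python3 -c "
from h import *
c=shot('side'); cv2.imwrite('pics/s5.png',cv2.resize(c['color'][90:240,220:420],(800,600)))"
```

```text
t 16.4 x, Ffwd, Fz, z [219.8   -4.98   0.66 248.23]
blue n 181 rel mean mm [242.82460772  -4.8521845  269.91139514] z 5/95% [264.72892228 273.3159192 ]
-1 96 [243.3 -99.8 269.7] angle~ 1.939
1 82 [243.7 105.3 269.5] angle~ 1.942
t 16.9 x, Ffwd, Fz, z [220.43  -6.27   1.38 247.96]
```

View pics/s5.png

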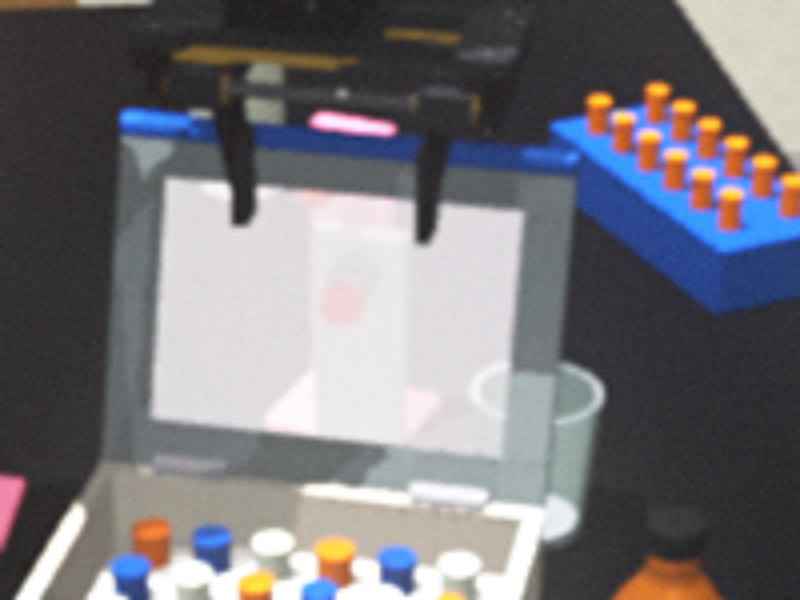

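The lid is now leaning back about 0.38 rad. The force is rising steeply where the buffer was predicted, roughly 2–4 mm in. I'll back off slowly.

```bash
for i in 1 2; do python3 -m pendant '[{"jaw":1,"linear":[-0.05,0,0],"twist":0},{"jaw":1,"linear":[-0.05,0,0],"twist":0},{"jaw":1,"linear":[-0.05,0,0],"twist":0},{"jaw":1,"linear":[-0.05,0,0],"twist":0}]' >/dev/null; python3 f.py; done; python3 lid.py
python3 -m pendant '[{"jaw":1,"linear":[-0.3,0,0],"twist":0},{"jaw":1,"linear":[-1,0,0],"twist":0},{"jaw":1,"linear":[-2,0,0],"twist":0},{"jaw":1,"linear":[-2,0,-1],"twist":0},{"jaw":1,"linear":[-2,0,-1],"twist":0},{"jaw":1,"linear":[-2,0,-1],"twist":0},{"jaw":1,"linear":[-2,0,-1],"twist":0},{"jaw":1,"linear":[-2,0,-1],"twist":0},{"jaw":1,"linear":[0,0,0],"twist":0},{"jaw":1,"linear":[0,0,0],"twist":0},{"jaw":1,"linear":[0,0,0],"twist":0}]'|grep ft; python3 lid.py;python3 -c "
from h import *
c=shot('side'); cv2.imwrite('pics/s6.png',cv2.resize(c['color'][90:240,220:420],(800,600)))
c=shot('top'); cv2.imwrite('pics/t6.png',cv2.resize(c['color'][150:330,190:430],(800,600)))"
```

```text
t 17.5 x, Ffwd, Fz, z [219.99  -1.92   0.91 248.  ]
t 18.1 x, Ffwd, Fz, z [217.97  -0.4    0.54 248.07]
blue n 185 rel mean mm [242.11039616  -6.03392599 270.09928012] z 5/95% [265.04291899 273.50062715]
-1 101 [243.  -97.  269.6] angle~ 1.938
1 83 [243.4 105.8 269.8] angle~ 1.939
ft_force: [0.6, 0.2, -0.7]
blue n 445 rel mean mm [240.63671355  12.66026091 269.91596823] z 5/95% [264.1910194  273.27642235]
-1 106 [242.8 -71.5 269.1] angle~ 1.938
1 179 [242.6  88.4 269.5] angle~ 1.936
```

View pics/s6.png

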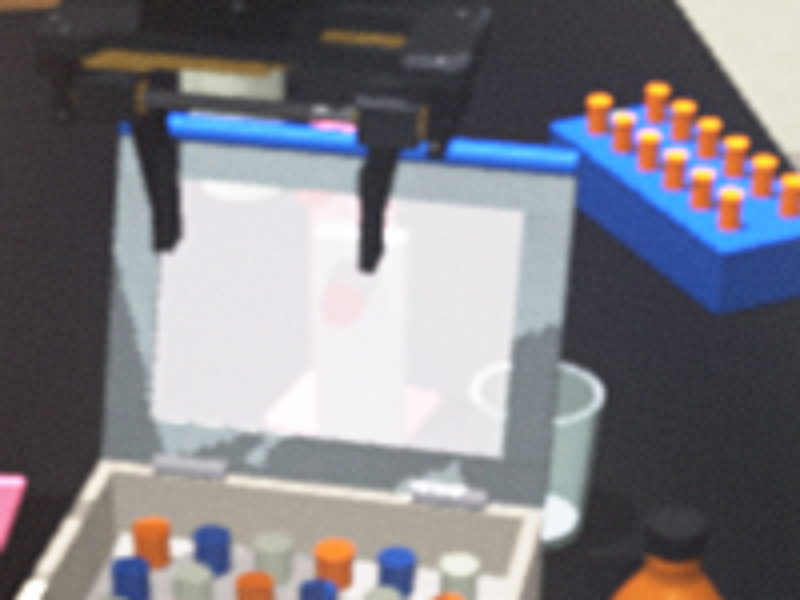

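View pics/t6.png

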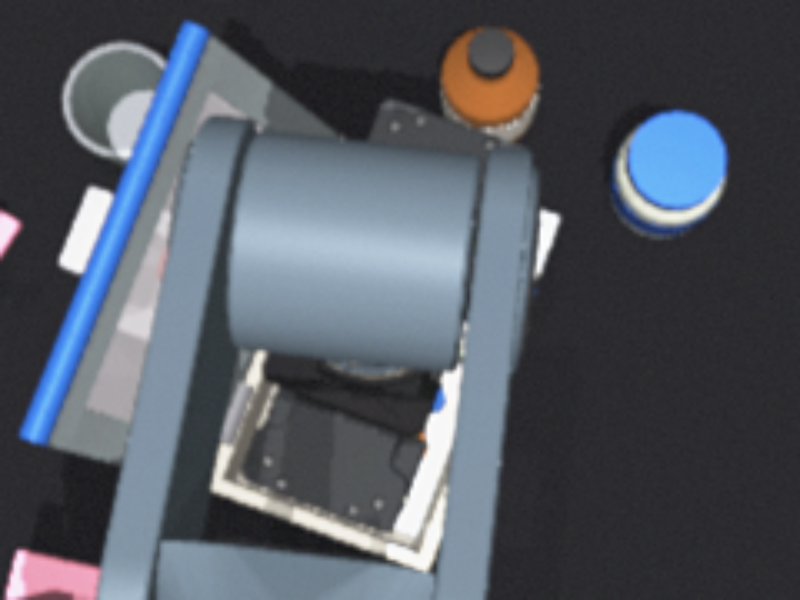

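The lid rests back on the buffer at about 1.93 rad and did not follow the fingers as they left. The fingers are clear of it. The beaker (115,100), bottle (490,80) and jar (675,160) are unmoved in the top crop.

```bash
python3 -c "
from h import *
print(robot.hand_in())"
```

```text
the job is handed in; nothing more can be done
None
```

I lifted the lid and swung it back onto the red buffer. It rests there at about 1.93 rad, with the buffer pushed in an estimated 2–3 mm of its 6.5 mm travel (inferred from forces, not measured directly). The robot is clear, the bottle, jar and beaker did not move, and the job is handed in. The lift had no true hook: it took about 30 N of forward push from the fingers on the bar.

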